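# Bring the square dish before the lens and aim the lamp at it

## Task

With a fingertip, push an arm of the specimen wheel round until the square dish stands still straight in front of the lens of the viewing scope; after that push the lamp's arm round until the lamp points at that dish. Push gently: do not squeeze or lift the wheel or the lamp, and leave the other things on the bench where they are. Finish with both standing by themselves, the hand off.

Things in the scene. Friction and masses are not known exactly. Their poses are not given: they have to be found in the camera images.
- hub (a point): Point on the vertical axis of the aluminium specimen wheel, level with the tops of its arms, 62 above the bench (all sizes in mm). Hub 38 dia., top at 68, knob 18 dia. up to 76. Four straight level arms 90 degrees apart, each a bar 8 wide, 14 high (48 to 62 above the bench), bare from 19 to 78 from the axis. Below them: round foot plate 272 dia., 12 high, spindle 52 dia. up to 40.
- square_dish (a point): Centre of the one square dish (44 x 44, white, 12 high), 68 above the bench, on the end of an arm, 100 from the wheel's axis, on that arm's centre line; turns with the wheel. The three other arms end in smaller round dishes, 32 dia. A seed or stone is stuck in each dish, tops below 86.
- view_spot (a point): The viewing place, a fixed point 100 from the wheel's axis on the centre line of the scope's lens, 68 above the bench, 52 in front of the lens. The scope is a white box (78 wide, up to 124 high) with a level black barrel (42 to 52 dia.) that looks at the wheel's axis.
- lamp_pivot (a point): Point on the vertical axis of the lamp's arm, 103 above the bench: pivot 24 dia., top at 114, on a post with a fixed round foot 72 dia., 14 high. From it a level steel bar 8 wide, 14 high (96 to 110 above the bench, bare from 12 to 66 from the axis) carries the black lamp (28 dia., 66 to 100 from the axis).
- lamp_mouth (a point): Centre of the lamp's front, 100 from its pivot, 103 above the bench; its x axis is the way the lamp points (level, from the pivot outwards), y to the left.
- wheel (a joint): Angle of the wheel (rad), growing anticlockwise seen from above; 0 (or a whole turn) with the square dish in front of the lens. It turns freely all the way round either way with light friction (some 0.7 N at 55 mm from the axis) and stays where it is left.
- lamp (a joint): Angle of the lamp's arm (rad), growing anticlockwise seen from above; stops at -0.9 and 1.7. Light friction (about 1 N at 50 mm from the axis); stays where it is left. At the start it is 0.4 to 1.5 rad anticlockwise of where it has to point.
- seat (a joint): Height (m) by which the wheel is lifted off its seat on the spindle; it rests at 0 by its own weight (about 0.37 kg).
- flat_dish: Open white round dish, 48 dia., 14 high, on the bench beside the wheel; loose, to be left alone. Origin at the centre of its underside, sizes in mm.
- vial: Small amber glass vial with a white cap, 26 dia., 50 high, beside the scope; loose, to be left alone. Origin at the centre of its underside, sizes in mm.
- seed_jar: Glass jar with a metal cap, 52 dia., 70 high, to the right of the wheel; loose, to be left alone. Origin at the centre of its underside, sizes in mm.
- tweezers: Steel tweezers lying flat, 120 long; loose, to be left alone. Origin at the centre of its underside, sizes in mm.
- brush: Small brush lying on the bench; loose, to be left alone. Origin at the centre of its underside, sizes in mm.
- slide_tray: Grey open tray, 100 x 140 x 22 high; loose, to be left alone. Origin at the centre of its underside, sizes in mm.
- spray: White bottle, 56 dia., 130 high; loose, to be left alone. Origin at the centre of its underside, sizes in mm.

How it is judged:
On the way, in this order (a step that is already met when the one before it is completed fails the run):
1. the square dish stands still in front of the lens (horizontal distance between square_dish and view_spot below 0.01 m and velocity of joint wheel between -0.05 and 0.05 rad/s), for 0.3 s.
2. the lamp points at the dish in front of the lens (horizontal distance between square_dish and view_spot below 0.01 m and y of view_spot in the frame of lamp_mouth between -0.014 and 0.014 m and x of view_spot in the frame of lamp_mouth above 0 m and velocity of joint lamp between -0.05 and 0.05 rad/s), for 0.3 s.
At the end, for the whole second after the job is handed in: The square dish's centre is within 10 mm (level distance) of the viewing place, the lamp's pointing line passes within 14 mm of the viewing place, wheel and lamp are at rest, and the wheel is down on its seat (within 4 mm) (all of step 2 and velocity of joint wheel between -0.05 and 0.05 rad/s and value of joint seat below 0.004 m); the robot touches nothing.
It fails at once if the wheel is lifted more than 6 mm off its seat (value of joint seat above 0.006 m).
It fails at once if the fingers push or squeeze the wheel with more than 15 N (contact force between the fingers and wheel above 15 N).
It fails at once if the fingers push or squeeze the lamp with more than 15 N (contact force between the fingers and lamp above 15 N).
It fails at once if another thing on the bench is moved more than 20 mm (distance of any of flat_dish, vial, seed_jar, tweezers, brush, slide_tray, spray from where it was at the start of the episode above 0.02 m).
It also fails if it takes over 58 s, if anything falls off the work surface, if the arm or the gripper's body presses on something with over 40 N, if the wrist force passes 120 N, or if a joint passes its speed limit or range.

## Robot

A 6-joint arm with a two-finger parallel gripper is mounted at the origin on the work surface. World frame = base frame: x ahead of the robot, y to its left, z up, the work surface at z = 0. Lengths are in m, angles in rad, forces in N, time in s.
With the tool pointing down it reaches from about 0.35 to 0.725 m from the base axis. Payload 6 kg.
Tool frame: the origin (TCP) lies midway between the tips of the shut fingers; the grasp point (between the pads) lies 19 mm behind it; x points along the fingers, z is the direction in which the jaws open and shut, and the axes are right-handed (so a half turn about x gives the same grasp; the last joint's range is limited). The gripper opens to 85 mm and grips with 20 to 120 N. Pads are 22 mm wide; open, the fingers measure 114 mm over their backs; the gripper's body (76 mm by 85 mm) begins 54 mm behind the grasp point. The pads swing forward as they close: fully open they stand 13 mm farther back than shut.
Start: joints at [1.527, 0.04, 0.085, 0, -1.615, -0.334], TCP at [0.221, 0.558, 0.231] pointing down, gripper open.
Joint ranges: [-2.56, 2.56], [-1.29, 2.01], [-1.08, 1.49], [-3.29, 1.98], [-2.81, -0.18], [-2.99, 2.99]. Speed limits (rad/s): [2.57, 2.57, 3.01, 3.14, 3.14, 3.14].

## Interface

Orientations are given as a unit quaternion [w, x, y, z].
In Python, from plant import bot, cams, models gives the robot as it stands. Calls block until the motion is done:
- bot.move_pose(position, orientation): joint-space move of the TCP to a pose.
- bot.move_l(position, frame=None, feed=0.15): straight line of the TCP; frame=None keeps the orientation; feed is the mean speed in m/s.
- bot.goto_joints(angles): joint-space move.
- bot.move_gripper(opening, f_grip=None): opening from 0.0 (shut) to 1.0 (fully open); f_grip is the grip in N (None keeps the last); returns when the fingers have stopped.
- bot.dwell(seconds).
- bot.inverse_kinematics(position, orientation): joint angles nearest the present ones, or None.
- bot.observe(): the state.
- cams.grab_frame(name): name is "scene" or "side" or "wrist"; returns a dict with "img" (400x640x3 uint8, blue, green, red), "intrinsics" (3x3 intrinsics, pixels), "rvec" (rotation vector, rad) and "tvec" (3), from world to camera coordinates, as OpenCV has them. Camera axes: x right, y down, z forward; pixel columns grow to the right and rows downward; lengths in m; the calibration is good to about 2 mm. A picture is of the moment at which its call begins. There is no depth.
A pose or a line that the arm cannot do raises bot.Unreachable and nothing moves.
- bot.job_done(): hands the job in, once; it reports no verdict.
Trained networks look in the newest picture that a camera, given by its name, has taken for a name from the list of things; names that differ only in an ending like _2 or _b are one class to them, and where a whole thing is asked for, a point or a joint stands for the part that bears it (a point fixed in the world has none). Each returns a list of dicts, best first, with "confidence" (0 to 1); they miss things now and then, are a little off and sometimes report something else, mostly with a low value. They report only what shows in the picture. A call takes as long as a camera call.
- models.search_frame(camera, name): "location" ([column, row] in pixels, amid what is visible of it).
- models.masks_of(camera, name): "mask" (400x640 bool, what is visible of it) and "location" ([column, row] in pixels, amid what is visible of it).
The state is a dict: "clock": time; "qpos": joint angles; "qvel": joint speeds; "joint_torque": joint torques, N m; "ee_pos": TCP position; "tool_rot": TCP orientation; "force": force on the tool from outside, world axes, zero at the start; "moment": the same for the moment, N m; "width": opening from 0.0 (shut) to 1.0 (fully open).
Only numpy, scipy, OpenCV 4.12 (cv2) and the standard library are available. Lean on these libraries where they do the work, as an engineer would, in place of code of your own. Each camera call takes 0.05 s, during which the arm holds its last target.

## Working session

There is one attempt and no reset: what is moved stays moved. The work goes in short steps, each a Python script; the robot and the scene stay as the last script left them, time stands still between calls to the robot, and variables do not carry over. Pictures are saved under pics/ and viewed, and the job is handed in when it is done.

```bash
ls; mkdir -p pics; python3 - <<'E'
from plant import bot, cams, models
import cv2
for n in ["scene","side","wrist"]:
    f=cams.grab_frame(n); cv2.imwrite(f"pics/a_{n}.png",f["img"])
    print(n,f["intrinsics"],f["rvec"],f["tvec"])
    for t in ["hub","square_dish","lamp_pivot","lamp_mouth","view_spot","wheel","lamp"]:
        print(t,[( [round(v) for v in d["location"]],round(d["confidence"],2)) for d in models.search_frame(n,t)][:3])
print(bot.observe())
E
```

```text
pics
scene [[472.4699615    0.         322.11853421]
 [  0.         472.4699615  200.36498717]
 [  0.           0.           1.        ]] [ 2.19020823  0.87418698 -0.36369118] [-0.37169218 -0.22189842  1.70938293]
hub [([329, 211], 0.56), ([360, 156], 0.32)]
square_dish [([329, 212], 0.95)]
lamp_pivot [([356, 155], 0.74)]
lamp_mouth [([359, 154], 0.52)]
view_spot [([347, 212], 0.8)]
wheel []
lamp [([357, 155], 0.73)]
side [[455.85287484   0.         319.01113598]
 [  0.         455.85287484 199.72220018]
 [  0.           0.           1.        ]] [ 0.37465309 -2.84714762  1.01728831] [0.54694388 0.17161979 1.36087269]
hub [([321, 198], 0.69)]
square_dish [([318, 200], 0.79)]
lamp_pivot [([327, 249], 0.85), ([363, 222], 0.37)]
lamp_mouth [([324, 250], 0.82)]
view_spot [([299, 227], 0.94)]
wheel [([317, 198], 0.61)]
lamp [([254, 227], 0.67), ([323, 246], 0.59)]
wrist [[360.43355467   0.         321.23416328]
 [  0.         360.43355467 196.77274092]
 [  0.           0.           1.        ]] [-1.66560967  2.45093141  0.34766452] [ 0.60014367 -0.03501811  0.37907435]
hub []
square_dish []
lamp_pivot []
lamp_mouth []
view_spot []
wheel []
lamp []
{'clock': 1.2, 'qpos': array([ 1.52670509e+00,  4.02165332e-02,  8.47787002e-02,  6.88550659e-06,
       -1.61550022e+00, -3.33707680e-01]), 'qvel': array([-0.00016795,  0.00113463, -0.00102115, -0.00094802, -0.00072096,
        0.0011901 ]), 'joint_torque': array([ 3.77971173e-05, -3.67928553e+01,  3.47439623e+01,  6.93315804e+00,
       -9.56257063e-04, -1.95007019e-06]), 'ee_pos': array([0.22129783, 0.5576695 , 0.23124145]), 'tool_rot': array([-0.39725826, -0.58496683, -0.397175  ,  0.58502282]), 'force': array([0.14832162, 0.11694089, 0.58054653]), 'moment': array([0.03530883, 0.00290833, 0.00416928]), 'width': 0.9988954013448307}
```

View pics/a_scene.png

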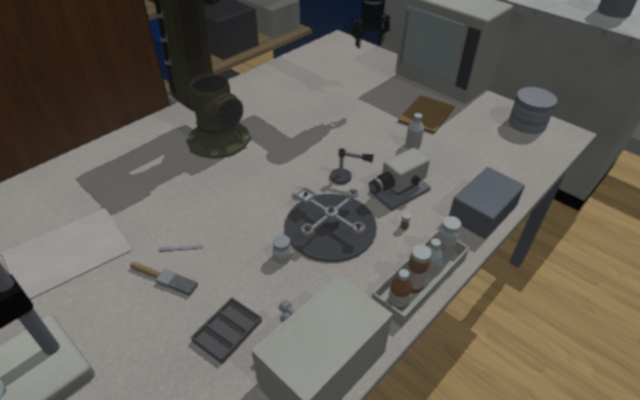

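View pics/a_side.png

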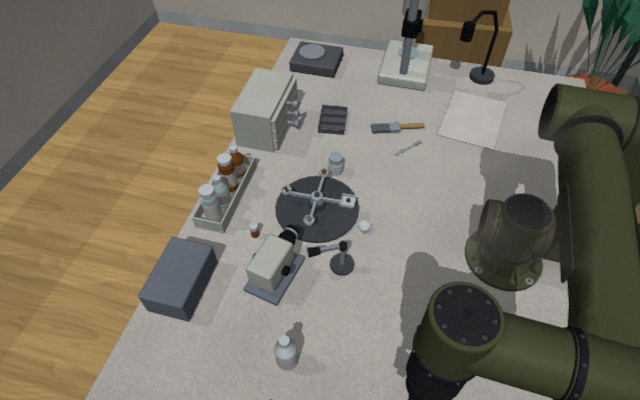

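View pics/a_wrist.png

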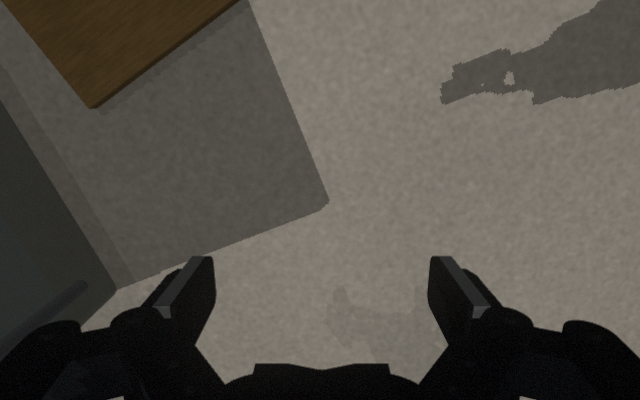

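The side view shows the wheel hub at about (317,199), the square dish at (347,200), the lens at (290,234), and the lamp pivot at (343,246) with its head at (315,250). I'll localise these coarsely, then fly the wrist camera over them.

```bash
cat > h.py <<'E'
import numpy as np, cv2
from plant import bot,cams,models
def ray(f,px):
    R,_=cv2.Rodrigues(np.array(f["rvec"],float)); t=np.array(f["tvec"],float).ravel()
    u=cv2.undistortPoints(np.array([[px]],float),np.array(f["intrinsics"]),None)[0,0]
    return -R.T@t, R.T@np.array([u[0],u[1],1])
def onz(f,px,z):
    c,d=ray(f,px); return c+d*(z-c[2])/d[2]
def proj(f,P):
    return cv2.projectPoints(np.atleast_2d(np.array(P,float)),np.array(f["rvec"],float),np.array(f["tvec"],float),np.array(f["intrinsics"]),None)[0][:,0]
E
python3 - <<'E'
from h import *
np.set_printoptions(precision=3,suppress=True)
s=cams.grab_frame("side"); c=cams.grab_frame("scene")
for n,f,pts in [("side",s,{"hub":((317,197),.076),"sq":((347,200),.074),"lpiv":((343,244),.114),"lmouth":((309,251),.103),"lens":((288,235),.07),"footwheel":((317,208),.012),"spray":((287,350),.06),"vial":((254,231),.03),"flat":((365,226),.01),"jar":((336,162),.05)}),("scene",c,{"hub":((331,209),.076),"lpiv":((341,153),.114),"lmouth":((371,157),.103)})]:
    for k,(p,z) in pts.items(): print(n,k,onz(f,p,z))
for n,f in (("side",s),("scene",c)):
    im=f["img"]; x,y=(200,140) if n=="side" else (250,120)
    cv2.imwrite(f"pics/b_{n}.png",cv2.resize(im[y:y+150,x:x+200],None,fx=4,fy=4,interpolation=cv2.INTER_CUBIC))
# wrist cam relative to TCP
w=cams.grab_frame("wrist");R,_=cv2.Rodrigues(w["rvec"]);print("cam",-R.T@w["tvec"],"R",R)
E
```

```text
side hub [ 0.579 -0.023  0.076]
side sq [ 0.486 -0.037  0.074]
side lpiv [0.456 0.151 0.114]
side lmouth [0.543 0.191 0.103]
side lens [0.624 0.133 0.07 ]
side footwheel [ 0.581 -0.03   0.012]
side spray [0.525 0.456 0.06 ]
side vial [0.74  0.119 0.03 ]
side flat [ 0.418 -0.001  0.01 ]
side jar [ 0.563 -0.209  0.05 ]
scene hub [ 0.586 -0.045  0.076]
scene lpiv [0.466 0.131 0.114]
scene lmouth [0.538 0.192 0.103]
cam [0.288 0.532 0.374] R [[-0.368 -0.93  -0.   ]
 [-0.893  0.354  0.278]
 [-0.258  0.102 -0.961]]
```

```bash
python3 - <<'E'
from h import *
np.set_printoptions(precision=3,suppress=True)
from scipy.spatial.transform import Rotation as Ro
q=bot.observe()["tool_rot"]; print(Ro.from_quat(np.roll(q,-1)).as_matrix())
E
```

```text
[[-0.     0.929 -0.369]
 [-0.    -0.369 -0.929]
 [-1.     0.     0.   ]]
```

```bash
cat >> h.py <<'E'
def quat(yaw):  # tool down; tool y points along world yaw
    from scipy.spatial.transform import Rotation as Ro
    x=np.array([0,0,-1.]);y=np.array([np.cos(yaw),np.sin(yaw),0]);z=np.cross(x,y)
    q=Ro.from_matrix(np.c_[x,y,z]).as_quat(); return np.roll(q,1)
E
python3 - <<'E'
from h import *
np.set_printoptions(precision=3,suppress=True)
for p in ([.5,.05,.35],[.5,.05,.4],[.55,.05,.35],[.55,.05,.45]):
    for yd in range(0,360,45):
        print(p,yd,bot.inverse_kinematics(p,quat(np.radians(yd))))
E
```

```text
[0.5, 0.05, 0.35] 0 [ 0.501 -0.172  0.101  0.    -1.844  1.069]
[0.5, 0.05, 0.35] 45 [ 0.501 -0.172  0.101  0.    -1.844  1.855]
[0.5, 0.05, 0.35] 90 [ 0.501 -0.172  0.101  0.    -1.844  2.64 ]
[0.5, 0.05, 0.35] 135 [ 0.501 -0.172  0.101  0.    -1.844 -2.858]
[0.5, 0.05, 0.35] 180 [ 0.501 -0.172  0.101  0.    -1.844 -2.072]
[0.5, 0.05, 0.35] 225 [ 0.501 -0.172  0.101  0.    -1.844 -1.287]
[0.5, 0.05, 0.35] 270 [ 0.501 -0.172  0.101  0.    -1.844 -0.501]
[0.5, 0.05, 0.35] 315 [ 0.501 -0.172  0.101  0.    -1.844  0.284]
[0.5, 0.05, 0.4] 0 [ 0.501 -0.132  0.232  0.    -1.935  1.069]
[0.5, 0.05, 0.4] 45 [ 0.501 -0.132  0.232  0.    -1.935  1.855]
[0.5, 0.05, 0.4] 90 [ 0.501 -0.132  0.232  0.    -1.935  2.64 ]
[0.5, 0.05, 0.4] 135 [ 0.501 -0.132  0.232  0.    -1.935 -2.858]
[0.5, 0.05, 0.4] 180 [ 0.501 -0.132  0.232  0.    -1.935 -2.072]
[0.5, 0.05, 0.4] 225 [ 0.501 -0.132  0.232  0.    -1.935 -1.287]
[0.5, 0.05, 0.4] 270 [ 0.501 -0.132  0.232  0.    -1.935 -0.501]
[0.5, 0.05, 0.4] 315 [ 0.501 -0.132  0.232  0.    -1.935  0.284]
[0.55, 0.05, 0.35] 0 [ 0.454 -0.041  0.222  0.    -1.834  1.
[... 303 characters left out ...]
0.041  0.222  0.    -1.834 -1.24 ]
[0.55, 0.05, 0.35] 270 [ 0.454 -0.041  0.222  0.    -1.834 -0.454]
[0.55, 0.05, 0.35] 315 [ 0.454 -0.041  0.222  0.    -1.834  0.331]
[0.55, 0.05, 0.45] 0 [ 0.454  0.054  0.511  0.    -2.028  1.116]
[0.55, 0.05, 0.45] 45 [ 0.454  0.054  0.511  0.    -2.028  1.902]
[0.55, 0.05, 0.45] 90 [ 0.454  0.054  0.511  0.    -2.028  2.687]
[0.55, 0.05, 0.45] 135 [ 0.454  0.054  0.511  0.    -2.028 -2.811]
[0.55, 0.05, 0.45] 180 [ 0.454  0.054  0.511  0.    -2.028 -2.025]
[0.55, 0.05, 0.45] 225 [ 0.454  0.054  0.511  0.    -2.028 -1.24 ]
[0.55, 0.05, 0.45] 270 [ 0.454  0.054  0.511  0.    -2.028 -0.454]
[0.55, 0.05, 0.45] 315 [ 0.454  0.054  0.511  0.    -2.028  0.331]
```

View pics/b_side.png

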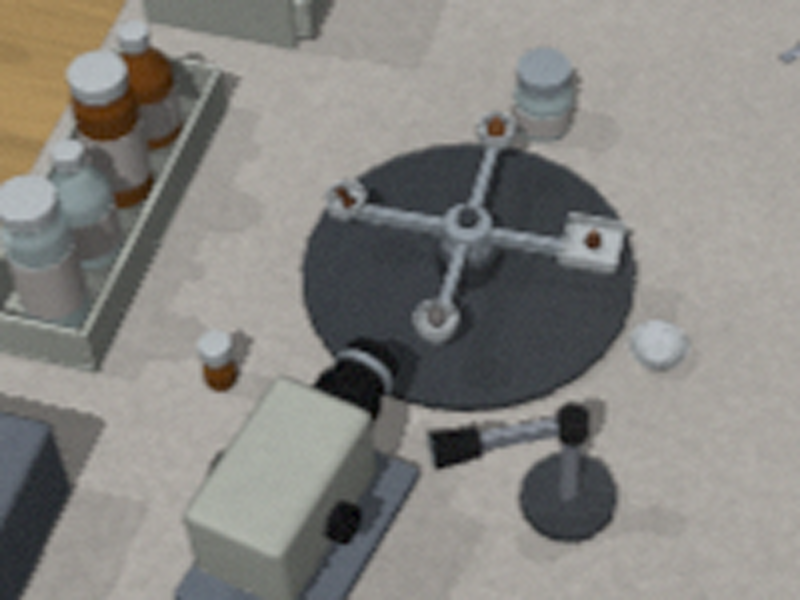

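View pics/b_scene.png

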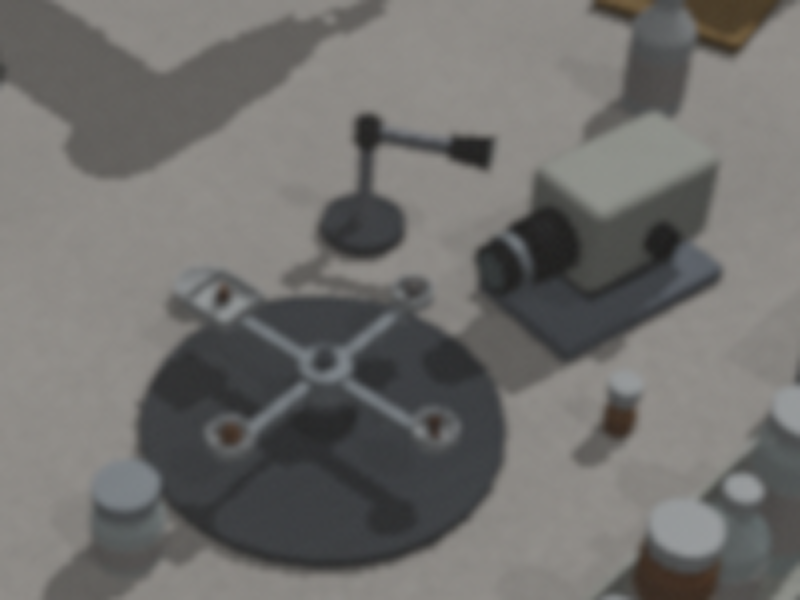

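```bash
python3 - <<'E'
from h import *
np.set_printoptions(precision=3,suppress=True)
bot.move_pose([.48,.05,.42],quat(np.pi))
f=cams.grab_frame("wrist"); cv2.imwrite("pics/c1.png",f["img"])
np.savez("f1.npz",**{k:f[k] for k in f})
for t in ["hub","square_dish","lamp_pivot","lamp_mouth","view_spot"]:
    print(t,[(np.round(d["location"]),round(d["confidence"],2)) for d in models.search_frame("wrist",t)][:3])
print(bot.observe()["clock"])
E
```

```text
hub [(array([257., 216.]), 0.67)]
square_dish [(array([261., 214.]), 0.68)]
lamp_pivot [(array([415., 172.]), 0.73)]
lamp_mouth [(array([416., 171.]), 0.82)]
view_spot [(array([293., 219.]), 0.77), (array([260., 212.]), 0.3)]
3.8
```

View pics/c1.png

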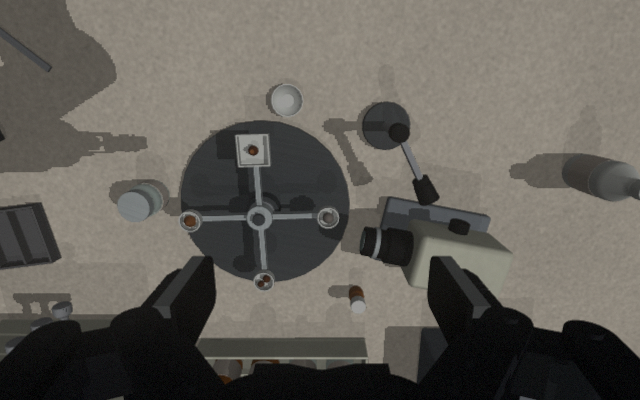

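The view from above is clear: hub at (259,217), square dish at (253,151), lamp pivot at (399,131), lamp mouth at (428,198), and the scope barrel running from (365,242) to (408,247). I'll zoom in to refine these.

```bash
python3 - <<'E'
import numpy as np,cv2
im=np.load("f1.npz")["img"]
def z(n,x,y,w,h,s):
    cv2.imwrite(f"pics/{n}.png",cv2.resize(im[y:y+h,x:x+w],None,fx=s,fy=s,interpolation=cv2.INTER_CUBIC))
z("d1",175,115,180,180,4) if 0 else z("d1",170,120,200,150,4)
z("d2",350,110,170,120,4)
z("d3",350,180,180,130,4)
E
```

```text
(no output)
```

View pics/d1.png

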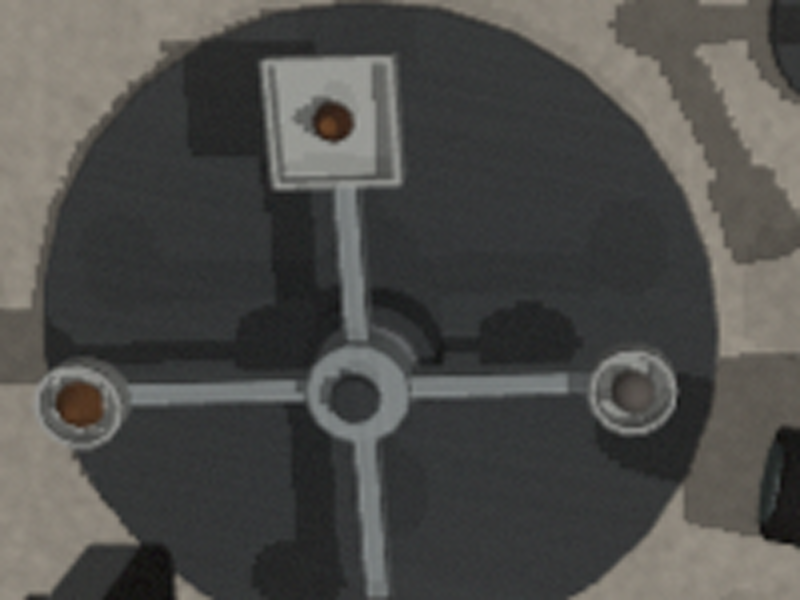

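View pics/d2.png

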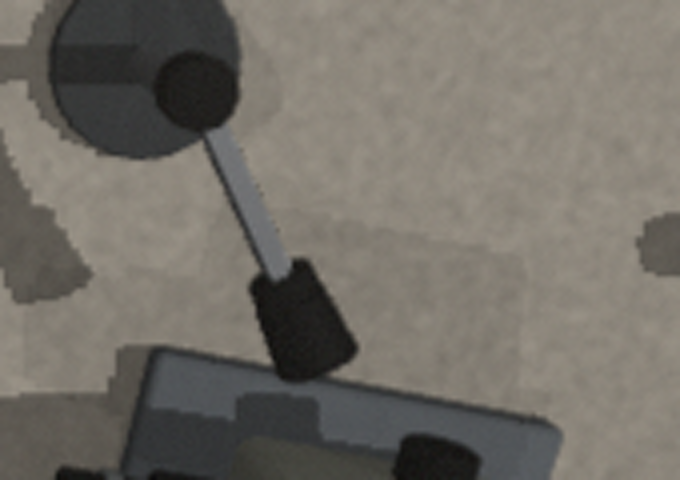

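View pics/d3.png

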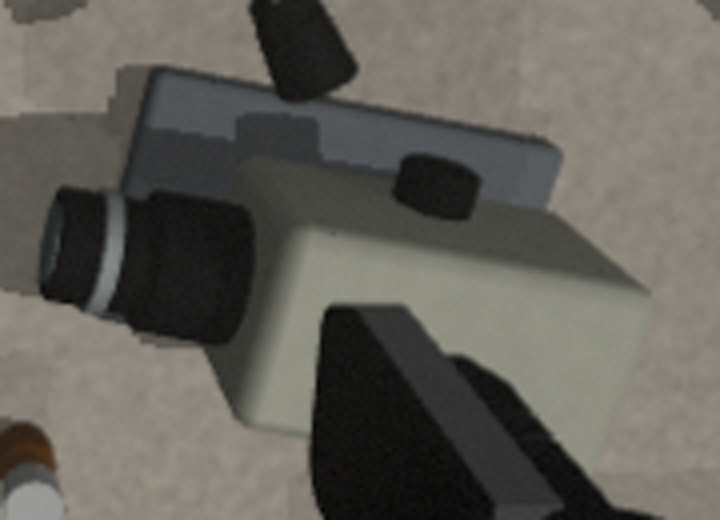

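```bash
cat > m.py <<'E'
from h import *
np.set_printoptions(precision=4,suppress=True)
f=dict(np.load("f1.npz"))
def c(o,p): return (np.array(p)+.5)/4-.5+np.array(o)
d1=(170,120);d2=(350,110);d3=(350,180)
P=lambda o,p,z: onz(f,c(o,p),z)[:2]
hub=P(d1,(358,393),.068)
print("hub",hub, "knob",P(d1,(354,398),.076))
sq=np.mean([P(d1,p,.074) for p in [(262,60),(398,57),(402,186),(273,187)]],axis=0)
rd=[P(d1,(77,404),.074),P(d1,(633,391),.074)]
print("sq",sq,np.linalg.norm(sq-hub),"round",rd,[np.linalg.norm(r-hub) for r in rd], "mid",np.mean(rd,axis=0))
print("arm far", P(d1,(376,590),.062)-hub)
a=lambda v: np.degrees(np.arctan2(v[1],v[0]))
print("sq ang",a(sq-hub),"rd",a(rd[0]-hub),a(rd[1]-hub),a(P(d1,(376,590),.062)-hub))
for z in (.06,.068,.078): 
    l=P(d3,(52,246),z); print("lens",z,l,np.linalg.norm(l-hub),a(l-hub))
print("box edge",a(P(d3,(650,292),.124)-P(d3,(300,228),.124)),"plinth",a(P(d3,(560,145),.015)-P(d3,(155,68),.015)), "plinth far", P(d3,(155,68),.015))
piv=P(d2,(197,91),.114); m=P(d2,(327,366),.103)
# bar centre line at z .110
b1=P(d2,(217,135),.11);b2=P(d2,(282,270),.11)
print("piv",piv,"mouth",m,np.linalg.norm(m-piv),a(m-piv),"bar",a(b2-b1), "b1 ang",a(b2-piv))
print("foot wheel"); 
E
python3 m.py
```

```text
hub [ 0.5851 -0.0394] knob [ 0.5842 -0.0395]
sq [ 0.4859 -0.0421] 0.09920926288545312 round [array([ 0.5874, -0.1395]), array([0.582 , 0.0602])] [np.float64(0.10010928119642783), np.float64(0.09973467613490644)] mid [ 0.5847 -0.0396]
arm far [0.082  0.0021]
sq ang -178.44096664289077 rd -88.69676740320311 91.77644251793281 1.4999953310299048
lens 0.06 [0.6246 0.113 ] 0.15753762292525156 75.46946682081537
lens 0.068 [0.6212 0.1121] 0.1557445095522423 76.59386812444552
lens 0.078 [0.617  0.1108] 0.15358965515706696 78.03555727082133
box edge 79.1650939318091 plinth 79.03851167606764 plinth far [0.5679 0.1568]
piv [0.457 0.146] mouth [0.5486 0.1972] 0.1049436244108092 29.202284076864697 bar 28.754714113353728 b1 ang 28.950869183670143
foot wheel
```

Measured:
- **Hub:** (0.585, -0.0395). Its arm radii of 99 to 100 mm match the given 100.
- **Square dish:** at -178.4°.
- **Lens direction:** about 79°, from the box and plinth edges. The lens is then 152 mm from the axis, as given.
- **Lamp:** pivot at (0.457, 0.146), pointing 29°. It has to turn about -60°.

I'll push the dish arm clockwise from its far side and stop a little early.

```bash
cat >> h.py <<'E'
HUB=np.array([.585,-.0395]); PIV=np.array([.457,.146])
def tp(c,th,r,d,z):
    """finger beside an arm at angle th(deg), offset d ccw of its centre line; tool y ccw-tangential"""
    t=np.radians(th); u=np.array([np.cos(t),np.sin(t)]); v=np.array([-u[1],u[0]])
    p=c+r*u+d*v
    return [p[0],p[1],z], quat(t+np.pi/2)
E
python3 - <<'E'
from h import *
np.set_printoptions(precision=3,suppress=True)
bot.move_gripper(0.0)
th=181.6
p,q=tp(HUB,th,.053,.030,.16); bot.move_pose(p,q)
p[2]=.047; bot.move_l(p,feed=.12)
o=bot.observe();print(o["clock"],o["force"],o["ee_pos"],p,o["width"])
f=cams.grab_frame("wrist");cv2.imwrite("pics/e1.png",f["img"])
E
```

```text
7.3083 [ 0.424 -0.455  0.266] [ 0.533 -0.071  0.048] [np.float64(0.5328583130645682), np.float64(-0.07096815030355978), 0.047] 0.0006528831787544295
```

View pics/e1.png

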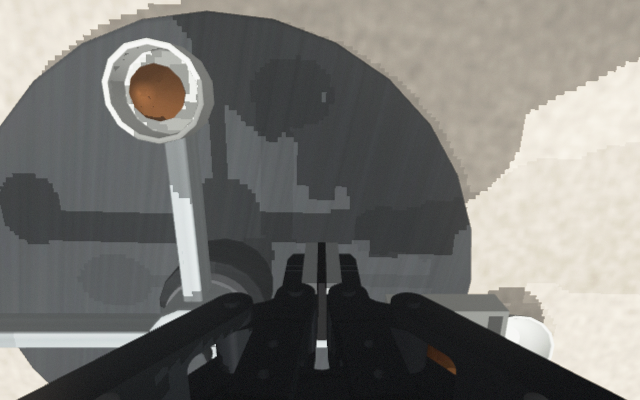

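The fingertip is down between the arms. The arm to be pushed lies along the bottom of the picture near row 330, and the neighbouring round-dish arm near (185,200) is clear. Pushing now.

```bash
python3 - <<'E'
from h import *
np.set_printoptions(precision=2,suppress=True)
d=.0155
p,q=tp(HUB,181.6,.053,d+.002,.047); bot.move_l(p,frame=q,feed=.05)
print(bot.observe()["force"])
for th in np.arange(178,86.9,-7):
    p,q=tp(HUB,th,.053,d,.047); bot.move_l(p,frame=q,feed=.05)
    o=bot.observe(); print(round(th),o["clock"],o["force"])
c=cams.grab_frame("side")["img"];cv2.imwrite("pics/g_side.png",cv2.resize(c[140:290,200:400],None,fx=4,fy=4))
f=cams.grab_frame("wrist");cv2.imwrite("pics/g1.png",f["img"])
E
```

```text
[-0.72 -0.19  0.38]
178 8.0167 [ 0.13 -0.91 -0.34]
171 8.3 [ 0.65 -0.42  0.04]
164 8.5833 [-0.57 -0.2   0.11]
157 8.8667 [ 0.85  0.08 -0.63]
150 9.15 [-0.88  0.82  0.  ]
143 9.4333 [-0.4  -0.36  1.07]
136 9.7167 [-0.43  0.84  0.64]
129 10.0 [-0.73 -0.32 -0.93]
122 10.2833 [-0.52 -0.09 -0.35]
115 10.5667 [-0.61 -0.02  0.11]
108 10.85 [-0.14 -0.68  0.05]
101 11.1333 [0.2  0.1  0.02]
94 11.4167 [-0.19  0.   -0.72]
87 11.7 [ 0.03 -0.11 -0.9 ]
```

View pics/g_side.png

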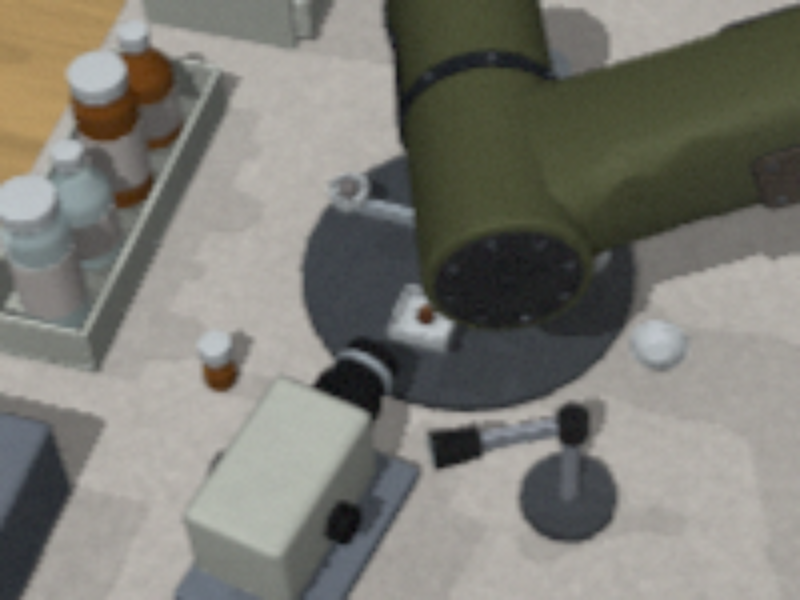

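View pics/g1.png

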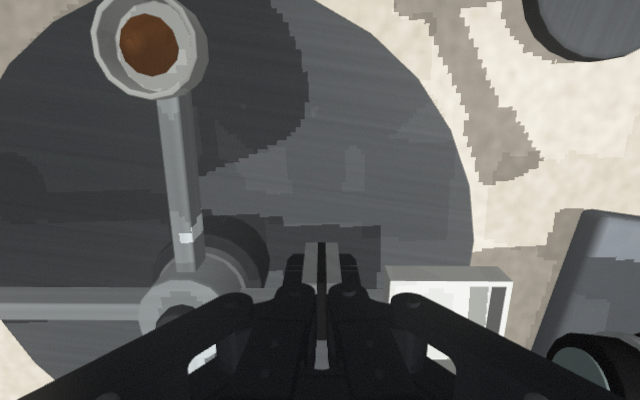

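```bash
python3 - <<'E'
from h import *
np.set_printoptions(precision=4,suppress=True)
f=cams.grab_frame("wrist")
a=lambda v: np.degrees(np.arctan2(v[1],v[0]))
r=onz(f,(149,45),.074)[:2]; print("round",r,np.linalg.norm(r-HUB),a(r-HUB)-90)
# square rim outer corners: (388,281),(511,283) near ccw edge
e=[onz(f,p,.074)[:2] for p in ((388,281),(511,283))]; print(e,np.linalg.norm(e[0]-e[1]),a(e[1]-e[0]))
b=[onz(f,p,.062)[:2] for p in ((173,110),(189,262))]; print("arm",a(b[0]-b[1])-90)
# lens front
print(bot.observe()["clock"])
E
```

```text
round [ 0.4862 -0.0331] 0.09897058309522903 86.30586412900507
[array([0.5682, 0.0383]), array([0.5711, 0.0824])] 0.04419750750129513 86.23760289342378
arm 86.91904423069826
11.85
```

The wheel is now at 86.3° by three cues that agree, with 79° wanted. I'll finish the push, back off and look.

```bash
python3 - <<'E'
from h import *
d=.0155
p,q=tp(HUB,79.6,.053,d,.047); bot.move_l(p,frame=q,feed=.03)
bot.dwell(.3)
p,q=tp(HUB,79.6,.053,d+.014,.047); bot.move_l(p,frame=q,feed=.05)
p[2]=.16; bot.move_l(p,feed=.15)
bot.move_pose([.48,.05,.42],quat(np.pi))
f=cams.grab_frame("wrist"); cv2.imwrite("pics/k1.png",f["img"]); np.savez("f2.npz",**f)
cv2.imwrite("pics/k2.png",cv2.resize(f["img"][120:270,170:370],None,fx=4,fy=4,interpolation=cv2.INTER_CUBIC))
cv2.imwrite("pics/k3.png",cv2.resize(f["img"][100:250,350:550],None,fx=4,fy=4,interpolation=cv2.INTER_CUBIC))
print(bot.observe()["clock"])
E
```

```text
14.9917
```

View pics/k1.png

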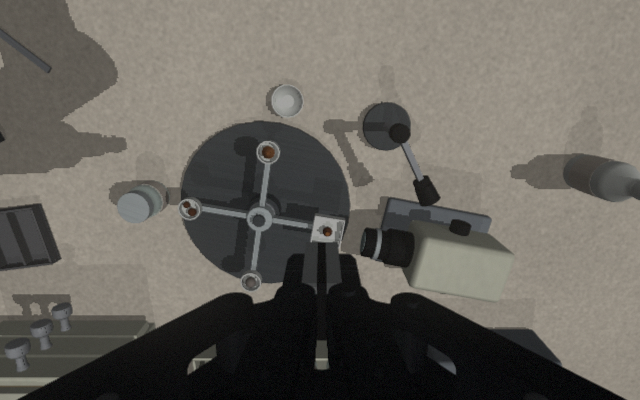

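View pics/k2.png

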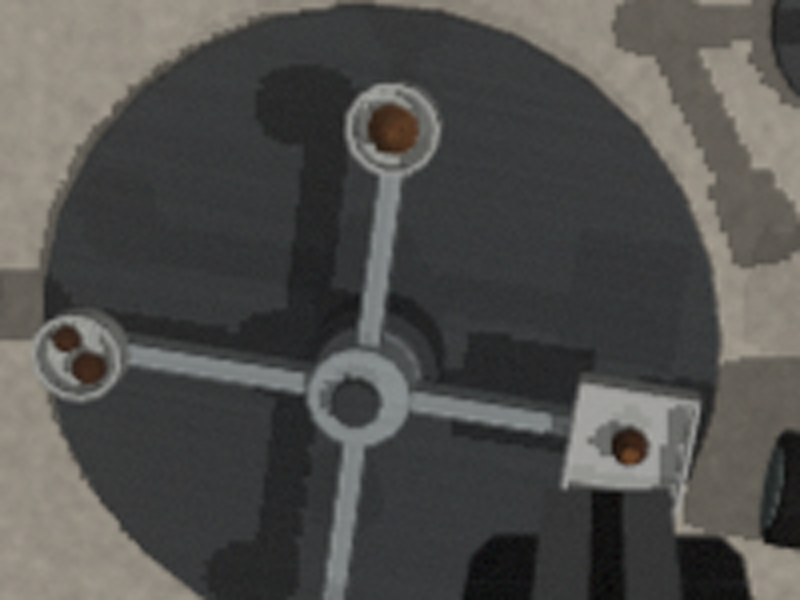

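View pics/k3.png

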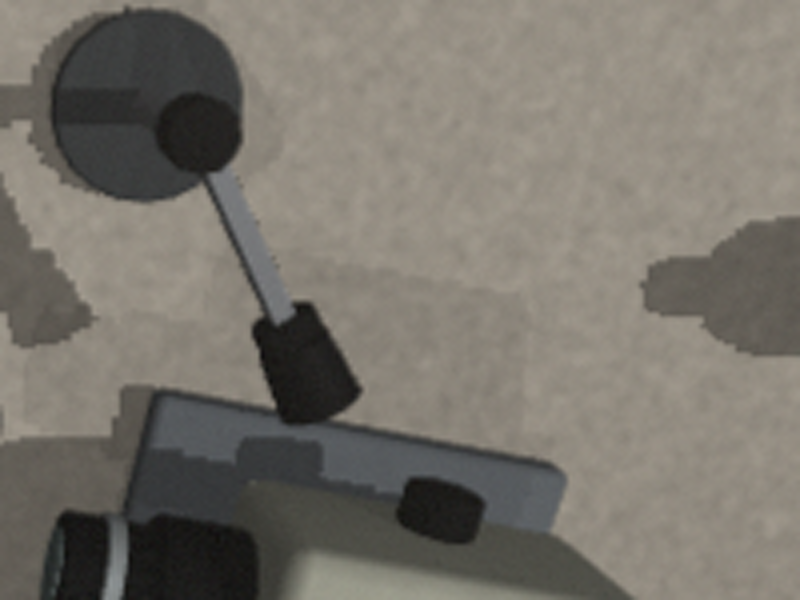

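```bash
python3 - <<'E'
from h import *
import cv2
f=dict(np.load("f2.npz")); a=lambda v: np.degrees(np.arctan2(v[1],v[0]))
P=lambda p,z: onz(f,(np.array(p)+.5)/4-.5+np.array([170,120]),z)[:2]
n=P((393,130),.074); l=P((78,356),.074); h=P((358,396),.068)
print(h,"near",a(n-HUB)-90,np.linalg.norm(n-HUB),"left",a(l-HUB)+180,np.linalg.norm(l-HUB))
b=[P((389,180),.062),P((369,335),.062)];print("arm",a(b[0]-b[1])-90)
b=[P((412,402),.062),P((550,423),.062)];print("sqarm",a(b[1]-b[0]))
cv2.imwrite("pics/k4.png",cv2.resize(f["img"][190:310,350:530],None,fx=4.4,fy=4.4,interpolation=cv2.INTER_CUBIC))
E
```

```text
[ 0.58477667 -0.03970937] near 80.02738620700978 0.09934507880949056 left 79.99256186501438 0.09920717088904868
arm 80.47210016488276
sqarm 80.85152067344731
```

View pics/k4.png

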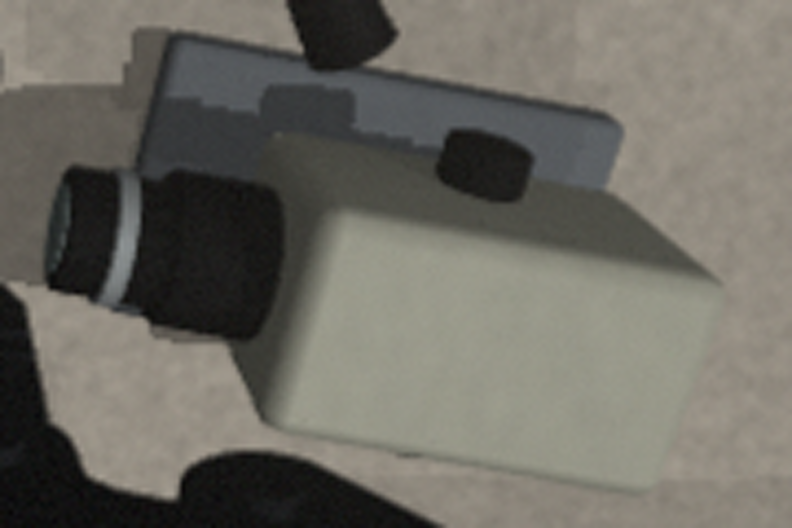

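```bash
python3 - <<'E'
from h import *
f=dict(np.load("f2.npz")); a=lambda v: np.degrees(np.arctan2(v[1],v[0]))
P=lambda p,z: onz(f,(np.array(p)+.5)/4.4-.5+np.array([350,190]),z)[:2]
c=[P(p,.124) for p in ((330,208),(268,430),(722,284),(655,492))]
m1=(c[0]+c[1])/2;m2=(c[2]+c[3])/2
print("w",np.linalg.norm(c[0]-c[1]),np.linalg.norm(c[2]-c[3]),"L",np.linalg.norm(m1-m2))
print("axis dir",a(m2-m1),"bearing",a(m1-HUB),a(m2-HUB), "edges",a(c[2]-c[0]),a(c[3]-c[1]))
for z in (.068,.08,.085): l=P((56,226),z);print("lens",z,a(l-HUB),np.linalg.norm(l-HUB))
E
```

```text
w 0.07478198023769461 0.07155074829550928 L 0.12304578446226928
axis dir 79.25667708220035 bearing 79.15194275422685 79.18933911158794 edges 78.48423871339733 80.0152592107719
lens 0.068 77.08276228353013 0.15415381881738227
lens 0.08 78.83087339153106 0.1516554290042988
lens 0.085 79.57606409535082 0.15065706858988384
```

The dish is at about 80.2° and the lens axis at 79.2°, so it is within about 2 mm. Next is the lamp, from 29° to -30.8°, using a flipped tool yaw to stay in joint 6's range.

```bash
python3 - <<'E'
from h import *
np.set_printoptions(precision=2,suppress=True)
V=HUB+.1*np.array([np.cos(np.radians(79.2)),np.sin(np.radians(79.2))]); w=V-PIV
tgt=np.degrees(np.arctan2(w[1],w[0])); print(V,tgt)
def lp(th,d,z):
    p,_=tp(PIV,th,.042,d,z); return p,quat(np.radians(th-90))
d=.0152;Z=.095
p,q=lp(29,.034,.20); bot.move_pose(p,q)
p,q=lp(29,.034,Z); bot.move_l(p,frame=q,feed=.12); print(bot.observe()["clock"],bot.observe()["force"])
p,q=lp(29,d+.002,Z); bot.move_l(p,frame=q,feed=.05)
for th in list(np.linspace(26,tgt+4,9))+[tgt+.5]:
    p,q=lp(th,d,Z); bot.move_l(p,frame=q,feed=.04)
    o=bot.observe(); print(round(th),o["clock"],o["force"])
bot.dwell(.3)
p,q=lp(tgt+.5,d+.016,Z); bot.move_l(p,frame=q,feed=.05)
p[2]=.22; bot.move_l(p,feed=.15)
bot.move_pose([.48,.05,.42],quat(np.pi))
f=cams.grab_frame("wrist"); cv2.imwrite("pics/n1.png",f["img"]); np.savez("f3.npz",**f)
cv2.imwrite("pics/n2.png",cv2.resize(f["img"][110:260,230:430],None,fx=4,fy=4,interpolation=cv2.INTER_CUBIC))
print(bot.observe()["clock"])
E
```

```text
[0.6  0.06] -30.74171118147075
17.6167 [-0.8  -0.3   0.53]
26 18.3583 [ 0.01 -0.12 -0.28]
19 18.6333 [-0.28  0.25  0.82]
13 18.9083 [ 0.41 -0.3  -0.02]
6 19.1833 [-0.02  0.83  0.61]
0 19.4583 [ 0.   -0.17 -0.08]
-7 19.7333 [-0.85 -0.26  0.23]
-14 20.0083 [ 0.08  1.36 -0.36]
-20 20.2833 [0.08 1.18 0.96]
-27 20.5583 [-0.06  0.29  0.35]
-30 20.8083 [0.16 0.44 0.63]
23.5167
```

View pics/n1.png

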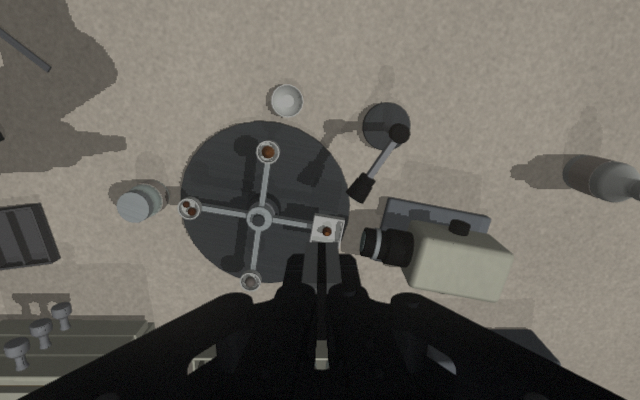

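View pics/n2.png

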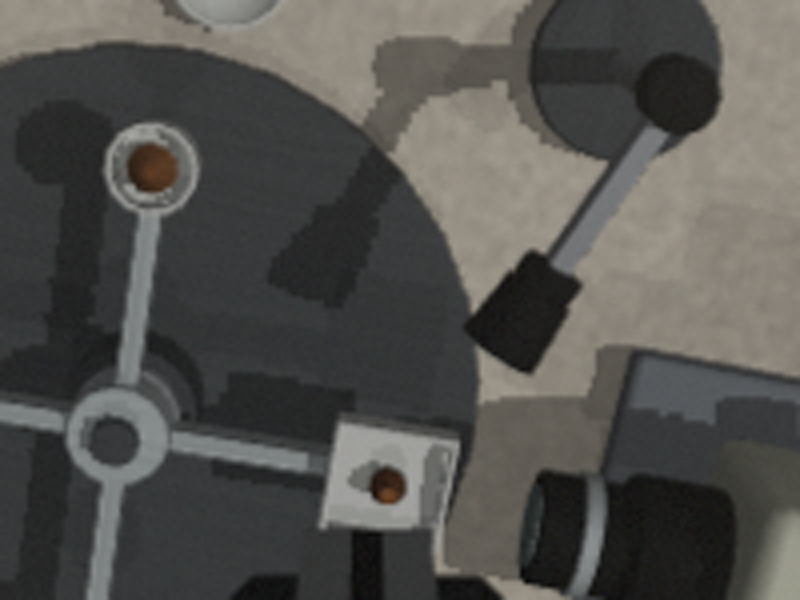

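```bash
python3 - <<'E'
from h import *
f=dict(np.load("f3.npz")); a=lambda v: np.degrees(np.arctan2(v[1],v[0]))
P=lambda p,z: onz(f,(np.array(p)+.5)/4-.5+np.array([230,110]),z)[:2]
V=HUB+.1*np.array([np.cos(np.radians(79.2)),np.sin(np.radians(79.2))])
piv=P((678,93),.114); b1=P((653,133),.110); b2=P((566,262),.110); m=P((499,348),.103)
print("piv",piv,"m",m,np.linalg.norm(m-piv))
for nm,A,B in(("bar",b1,b2),("piv-bar",piv,b2),("piv-mouth",piv,m)):
    u=(B-A)/np.linalg.norm(B-A); w=V-piv; print(nm,a(u),"off mm",1e3*(u[0]*w[1]-u[1]*w[0]))
n=P((152,169),.074);print("wheel",a(n-HUB)-90)
print(bot.observe()["width"])
E
python3 - <<'E'
import sys; sys.path.insert(0,'.')
from h import *
bot.move_pose([.36,.3,.42],quat(np.pi))
for n in ("side",):
    c=cams.grab_frame(n)["img"];cv2.imwrite("pics/q_side.png",cv2.resize(c[140:290,200:400],None,fx=4,fy=4))
f=cams.grab_frame("scene")["img"];cv2.imwrite("pics/q_scene.png",cv2.resize(f[120:270,250:450],None,fx=4,fy=4))
print(bot.observe()["clock"])
E
```

```text
piv [0.45690694 0.14597795] m [0.54161556 0.09441652] 0.09916718836286713
bar -31.677243024492245 off mm 2.855188679195708
piv-bar -30.33556278802002 off mm -1.1441928622344666
piv-mouth -31.328527277130927 off mm 1.8157725052784928
wheel 80.03495475281085
-0.00033287823442122803
24.6917
```

View pics/q_side.png

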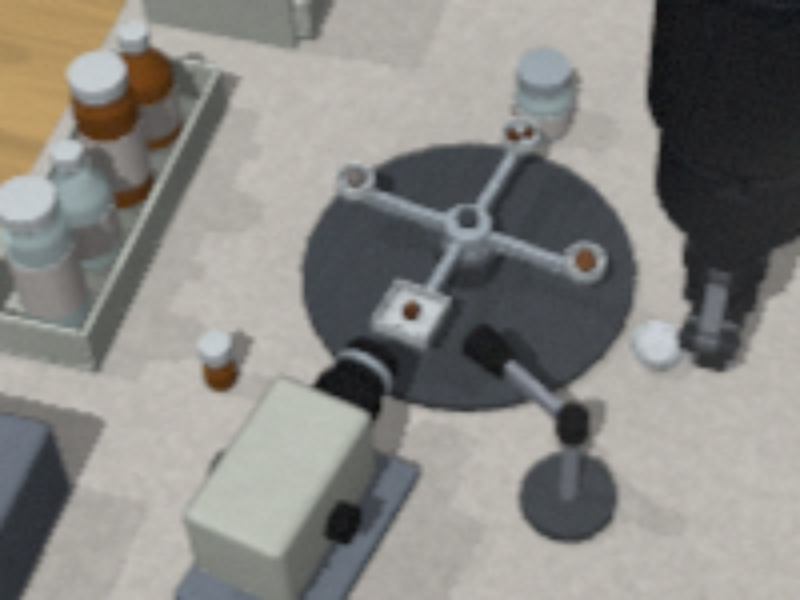

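View pics/q_scene.png

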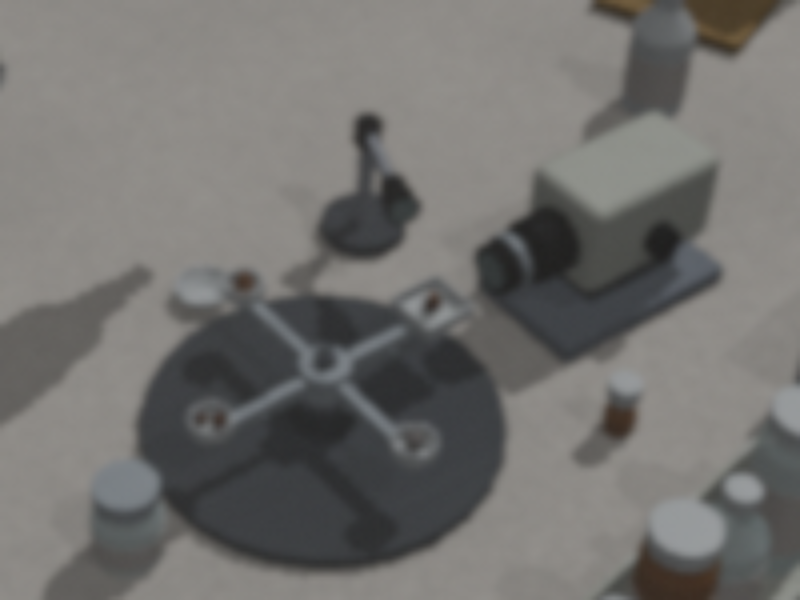

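Both views agree: the dish is in line with the lens and the lamp points at it. The jar, vial and flat dish are where they started, and the hand is clear. Handing in.

```bash
python3 - <<'E'
from plant import bot
bot.job_done(); print(bot.observe()["clock"])
E
```

```text
the job is handed in; nothing more can be done
the job is handed in; nothing more can be done
```

The square dish stands in front of the lens and the lamp points at it. I handed the job in at about 25 s of the 58 s allowed; the system gives no verdict.

- **Wheel:** With the fingers shut, I pushed the square dish's arm clockwise through about 101°. The last check put the dish at 80.0° and the lens axis at about 79.2°, a 1–2 mm error against the 10 mm limit.
- **Lamp:** I then pushed the lamp's arm clockwise through about 60°. Three estimates put its line 1–3 mm from the viewing place, against the 14 mm limit. They disagreed by about 1.3° on the lamp's angle.
- **Forces:** Readings at the end of each push step stayed below about 1.6 N, against the 15 N limit. I did not sample them during the moves.
- **Other things:** The last pictures show the hand clear of everything, and the flat dish, vial, jar and spray unmoved. The tweezers, brush and slide tray were mostly outside those views, but the arm never worked near them.
- **Networks:** The trained networks mixed up the hub with the square dish, and the lamp's pivot with its mouth. I measured positions from the pictures instead and checked them against the given sizes; they agreed within a few millimetres.

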